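# Reach the stray jar from under the glass riser and deal the jars

### The job

Each of the three wooden trays on this dressing table is to hold one cream jar; one tray has its jar already. With the reacher, squeeze the trigger to close its jaws on the jar standing under the low glass riser and draw that jar out onto the open counter, then lay the reacher down flat on the open counter and let go of it. Deal that jar and the jar standing loose on the counter, one into the middle of each empty tray, upright, without disturbing the jar already in its tray, the carton under the riser, the potted plant or the lotion bottle.

Things in the scene. Friction and masses are not known exactly. Their poses are not given: they have to be found in the camera images.
- reacher_grip (a point): Reacher (hand grabber): point midway between its white fixed grip and grey trigger paddle, 33 mm above its feet, near its balance point. x points to the jaws, z up, y from trigger to grip. Outer faces at y = +29 mm (grip) and -29 mm (free trigger): pinch the two from above, 58 mm wide free, 40 mm fully squeezed. Both are at least 62 mm long (x -31 to +31) and stand 12 to 54 mm above the feet
- reacher: The whole reacher, 320 mm long, 0.31 kg, lying flat on the counter on its two feet. Origin under reacher_grip at the height of the feet, same axes. Tail block (a foot) at x -71 to -41 mm, 58 mm wide, 50 mm high; thin shaft forward from x = 51 mm at about 31 mm height; front block (a foot) at x 119 to 145 mm, 58 mm wide, 36 mm high, carrying the two jaws
- reacher_seat (a point): Point between the jaws where a jar's centre should lie when they close: 208 mm ahead of reacher_grip along the reacher's x axis, 27.5 mm above the counter as it lies. Same axes as reacher_grip
- trigger (a joint): Travel of the trigger paddle towards the fixed grip, m: 0 free, 0.018 fully squeezed; a spring pushes back with about 4 N at 0 and 12 N at 0.018. A squeeze of a few mm is enough to hold the reacher; the jaws meet a jar at about 0.013 (44 mm across grip and trigger) and squeezing harder presses on it (30 N is safe). Fingers that close evenly shift the reacher a few mm towards its trigger side
- jaw_left: Left (+y) bent rod jaw, 114 mm long, 12 mm thick, centreline 21 mm above the feet. Origin at its hinge, 132 mm ahead of reacher_grip and 21 mm left. Free, the jaws stand 84 mm apart inside at their tips (246 mm ahead of reacher_grip) and measure 120 mm over their outsides; each turns in 0.0165 rad per mm of trigger travel, and the tips then hook behind a jar
- jaw_right: Right (-y) jaw, the mirror image of jaw_left
- riser_mouth (a point): Low riser fixed to the counter: clear glass board 280 mm wide (x), 220 mm deep (y), 8 mm thick, 75 mm of free height beneath (top at 83 mm), on four 14 mm corner posts, wooden back panel. Point on the counter, middle of its open front; y points in to the panel, whose face is 210 mm in; x along the front, free for 126 mm either side
- stray_jar_mid (a point): The jar under the riser: round screw-lid jar, white plastic with a plain metal lid, 56 mm diameter (lid 50 mm, from 39 mm up), 55 mm high, about 150 g, standing upright; all three jars are alike. Point at its centre, half-way up (27.5 mm above its foot)
- near_jar_mid (a point): The jar standing loose on the open counter: round screw-lid jar, white plastic with a plain metal lid, 56 mm diameter (lid 50 mm, from 39 mm up), 55 mm high, about 150 g, standing upright; all three jars are alike. Point at its centre, half-way up (27.5 mm above its foot)
- dealt_jar_mid (a point): The jar already standing in one tray, to be left there: round screw-lid jar, white plastic with a plain metal lid, 56 mm diameter (lid 50 mm, from 39 mm up), 55 mm high, about 150 g, standing upright; all three jars are alike. Point at its centre, half-way up (27.5 mm above its foot)
- tray0_in (a point): The tray that already holds a jar: wooden tray fixed to the counter, 120 x 120 mm, rim 12 mm high and 4 mm thick, floor 4 mm above the counter. Point at the centre of its inner floor
- tray1_in (a point): One of the two empty trays: wooden tray fixed to the counter, 120 x 120 mm, rim 12 mm high and 4 mm thick, floor 4 mm above the counter. Point at the centre of its inner floor
- tray2_in (a point): The other empty tray: wooden tray fixed to the counter, 120 x 120 mm, rim 12 mm high and 4 mm thick, floor 4 mm above the counter. Point at the centre of its inner floor
- carton: Bystander: plain cardboard carton, 70 x 36 mm and 55 mm high, standing under the riser near its back panel. Origin at the centre of its underside, x along its length
- plant: Bystander: potted plant in a red pot, 80 mm across and 155 mm high with its leaves. Origin at the centre of its underside
- lotion: Bystander: lotion bottle, 52 mm diameter, 130 mm high. Origin at the centre of its underside

How it is judged:
By the outcome, as a careful person would: the job done as asked, in the order asked, and still so for the second after the job is handed in, with the robot touching nothing.
It also fails if it takes over 72 s, if anything falls off the work surface, if the arm or the gripper's body presses on something with over 40 N, if the wrist force passes 120 N, or if a joint passes its speed limit or range.

### The arm

A 6-joint arm with a two-finger parallel gripper is mounted at the origin on the work surface. World frame = base frame: x ahead of the robot, y to its left, z up, the work surface at z = 0. Lengths are in mm, angles in rad, forces in N, time in s.
With the tool pointing down it reaches from about 275 to 825 mm from the base axis. Payload 5.2 kg.
Tool frame: the origin (TCP) lies at the very end of the fingers, on their centre line; the grasp point (between the pads) lies 19 mm behind it; z points along the fingers, y is the direction in which the jaws open and shut (so a half turn about z gives the same grasp; the last joint's range is limited). The gripper opens to 93 mm and grips with 3 to 60 N. Pads are 15 mm wide; open, the fingers measure 128 mm over their backs; the gripper's body (75 mm by 188 mm) begins 65 mm behind the grasp point.
Start: joints at [-1.499, 0.259, 1.535, -0, 1.348, -0.203], TCP at [149.266, -529.362, 218.653] pointing down, gripper open.
Joint ranges: [-3.14, 3.14], [-0.91, 2.08], [0.19, 2.58], [-1.22, 4.36], [0.22, 2.71], [-3.12, 3.12]. Speed limits (rad/s): [2.57, 2.57, 3.14, 3.14, 3.14, 3.14].

### API

Orientations are given as [roll, pitch, yaw] about the fixed x, y, z axes, in that order (R = Rz(yaw) Ry(pitch) Rx(roll)).
In Python, from bench import robot gives the robot as it stands. The module is installed in compiled form; this text tells all that it offers. Calls block until the motion is done:
- robot.move_ptp(position, orientation): joint-space move of the TCP to a pose.
- robot.move_linear(position, ori=None, speed=150, f_stop=None): straight line of the TCP; ori=None keeps the orientation; speed is the mean speed in mm/s. With f_stop (N) it stops when the force on the tool has changed by that much, and returns True; else False.
- robot.move_j(angles): joint-space move.
- robot.move_gripper(opening): opening from 0.0 (shut) to 1.0 (fully open); the grip force is fixed at half the most; returns when the fingers have stopped.
- robot.sleep(seconds).
- robot.inverse_kinematics(position, orientation): joint angles nearest the present ones, or None.
- robot.get_image(name): name is "side" or "top" or "wrist"; returns a dict with "img" (420x560x3 uint8, blue, green, red), "fovy" (degrees; the focal length in pixels is half the picture's height over the tangent of half this angle, whatever the lens; pixels are square), "cx", "cy" (the principal point, pixels), "eye" and "orientation" of the camera in the world. Camera axes: x right, y down, z forward; pixel columns grow to the right and rows downward; lengths in mm; the calibration is good to about 2 mm. A picture is of the moment at which its call begins. There is no depth.
A pose or a line that the arm cannot do raises robot.MotionError and nothing moves.
- robot.hand_in(): hands the job in, once; it reports no verdict.
Readings, each from a call of its own:
- robot.current_t(): time.
- robot.current_qpos(): joint angles.
- robot.current_joint_vel(): joint speeds.
- robot.current_joint_efforts(): joint torques, N m.
- robot.current_tcp_pos(): TCP position.
- robot.current_eef_rot(): TCP orientation.
- robot.current_contact_force(): force on the tool from outside, world axes, zero at the start.
- robot.current_ft_torque(): the same for the moment, N m.
- robot.current_gripper_width(): opening from 0.0 (shut) to 1.0 (fully open).
Only numpy, scipy, OpenCV 4.12 (cv2) and the standard library are available. Lean on these libraries where they do the work, as an engineer would, in place of code of your own. Each camera call takes 0.05 s, during which the arm holds its last target. There are 200 camera calls.

## Working session

There is one attempt and no reset: what is moved stays moved. The work goes in short steps, each a Python script; the robot and the scene stay as the last script left them, time stands still between calls to the robot, and variables do not carry over. Pictures are saved under pics/ and viewed, about 8 in all and at most 12, crops included, and the job is handed in when it is done.

```bash
mkdir -p pics; cat > h.py <<'E'
import numpy as np, cv2
from bench import robot
from scipy.spatial.transform import Rotation as Rot
def snap(n,fn=None):
    c=robot.get_image(n)
    if fn: cv2.imwrite('pics/'+fn,c['img'])
    return c
def Rm(c):
    o=np.array(c['orientation'],float)
    return o if o.shape==(3,3) else Rot.from_euler('xyz',o).as_matrix()
def ray(c,u,v):
    f=c['img'].shape[0]/2/np.tan(np.radians(c['fovy'])/2)
    d=Rm(c)@np.array([(u-c['cx'])/f,(v-c['cy'])/f,1.]); return np.array(c['eye'],float),d/np.linalg.norm(d)
def onz(c,u,v,z):
    e,d=ray(c,u,v); return e+d*(z-e[2])/d[2]
def proj(c,p):
    f=c['img'].shape[0]/2/np.tan(np.radians(c['fovy'])/2)
    q=Rm(c).T@(np.array(p,float)-np.array(c['eye'])); return f*q[0]/q[2]+c['cx'],f*q[1]/q[2]+c['cy']
def tri(rs):
    A=np.zeros((3,3));b=np.zeros(3)
    for e,d in rs:
        P=np.eye(3)-np.outer(d,d);A+=P;b+=P@e
    p=np.linalg.solve(A,b); return p,[np.linalg.norm((np.eye(3)-np.outer(d,d))@(p-e)) for e,d in rs]
E
python3 - <<'E'
from h import *
import pickle
d={}
for n in('top','side','wrist'):
    d[n]=c=snap(n,n+'0.png'); print(n,c['fovy'],c['cx'],c['cy'],c['eye'],c['orientation'])
pickle.dump(d,open('s0.pkl','wb'))
print(robot.current_t(),robot.current_eef_rot())
E
```

```text
top 57.15571959558308 273.14126988978506 213.5407681450604 [ 488.4661835    -1.98500823 1063.04522198] [-3.04377441 -0.00380125 -1.55955064]
side 50.38271702036297 277.034849016004 198.46563729221907 [ 489.94337358 -893.18858774  928.66290013] [-2.31421536  0.00922862 -0.11377472]
wrist 61.9641821468918 281.2584948302571 213.44197852079677 [ 226.37318308 -507.29291645  383.41228469] [ 2.85110726e+00  2.76054267e-03 -1.29665993e+00]
0.15 [-3.14025584e+00 -2.45076892e-04  2.74822810e-01]
```

View pics/top0.png

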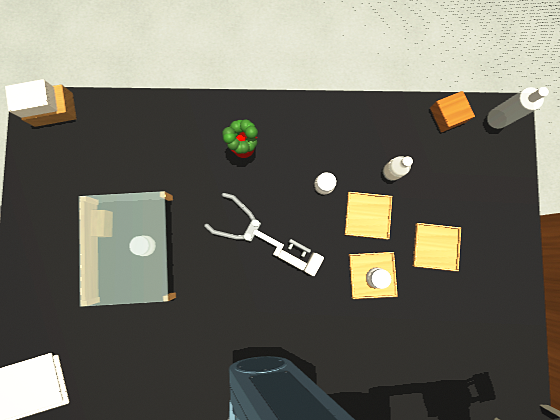

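View pics/side0.png

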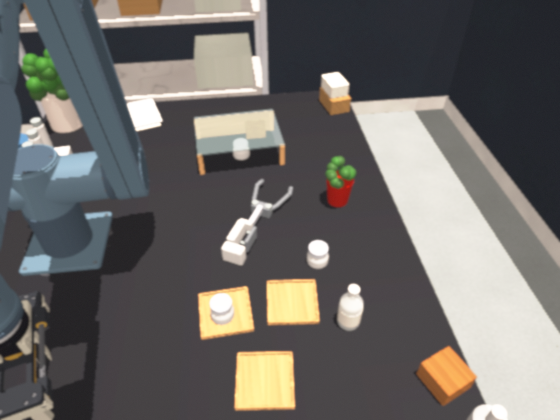

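The top view shows the riser at (85–172, 195–305) with its jar at (142, 245). The reacher's jaws are at (205–250, 195–240) and its tail at (315, 264). The loose jar is at (325, 183). The empty trays are at (369, 215) and (438, 247), and the full tray is at (373, 275). The side view agrees. Next I'll take wrist views from two places for precision.

```bash
python3 - <<'E'
from h import *
import pickle
d=pickle.load(open('s0.pkl','rb'))
for i,p in enumerate([(380,-170,330),(380,130,330),(330,30,330)]):
    robot.move_ptp(p,[np.pi,0,0]); n=f'w{i}'
    d[n]=c=snap('wrist',n+'.png'); print(n,c['eye'],c['orientation'],robot.current_t())
d['top1']=snap('top','top1.png')
pickle.dump(d,open('s0.pkl','wb'))
cv2.imwrite('pics/w01.png',cv2.resize(np.vstack([d['w0']['img'],d['w1']['img']]),(400,600)))
for n in('top1','side','w0','w1','w2'):
    im=d[n]['img']; hsv=cv2.cvtColor(im,cv2.COLOR_BGR2HSV)
    for nm,m in(('white',cv2.inRange(hsv,(0,0,110),(180,70,255))),('wood',cv2.inRange(hsv,(10,80,120),(35,255,255)))):
        k,l,st,ce=cv2.connectedComponentsWithStats(m)
        for j in range(1,k):
            if 150<st[j,4]<20000: print(n,nm,st[j],ce[j].round(1))
E
```

```text
w0 [ 460.08493134 -170.44040702  495.13273474] [ 2.84999743e+00  9.19368549e-04 -1.57203755e+00] 1.825
w1 [460.54205794 129.45659046 495.34777562] [ 2.85042048e+00  3.17264204e-04 -1.57217792e+00] 3.025
w2 [410.22228937  28.78394965 495.77389209] [ 2.85157431e+00  1.01684380e-03 -1.57575019e+00] 3.6
top1 white [383 156  30  24 514] [397.4 167.2]
top1 white [314 172  23  23 378] [325.1 182.8]
top1 white [  79  191   89  116 9629] [122.3 248.6]
top1 white [ 204  193  120   83 1295] [270.6 242. ]
top1 white [367 268  25  21 403] [378.6 277.9]
top1 white [219 330  26  23 212] [226.8 339.2]
top1 white [   0  353   69   67 3515] [ 31.4 386.9]
top1 white [159 362  31  58 551] [173.5 392.8]
top1 white [172 365  27  55 517] [185.1 393.7]
top1 white [ 185  372  104   48 3531] [234.6 401. ]
top1 white [290 394  11  26 213] [295.8 407.3]
top1 white [302 394   9  26 185] [306.3 408.3]
top1 wood [ 22  84  44  36 367] [ 53.7 102.9]
top1 wood [436  91  39  36 839] [455.1 108.5]
top1 wood [ 345  192   48   48 1905] [368.4 215.1]
top1 wood [ 412  223   49   48 1943] [437.1 246.6]
top1 wood [ 349  252 
[... 2447 characters left out ...]
8   62   45 2415] [530.4 100. ]
w2 white [  96  253   92   78 2823] [142.3 296.9]
w2 white [ 375  253   93   78 2792] [420.3 296.8]
w2 white [ 236  311  130   20 2370] [301.8 321. ]
w2 white [ 74 337 272   3 504] [207.  338.5]
w2 white [  64  337  435   73 9231] [340.7 358.7]
w2 white [ 103  368   44   52 1427] [121.6 388.2]
w2 white [239 369  20  47 740] [248.2 390.9]
w2 white [139 392  58  23 606] [177.  400.7]
w2 wood [466   0  94  14 897] [520.2   4.7]
w2 wood [ 462   43   98  102 6496] [505.3  91.9]
w2 wood [ 87 138  33  17 360] [102.7 145.4]
w2 wood [  50  316   42   70 1341] [ 65.9 351.1]
w2 wood [ 472  316   41   70 1336] [496.6 351. ]
w2 wood [ 251  402  309   18 3533] [420.9 413.4]
```

View pics/w0.png

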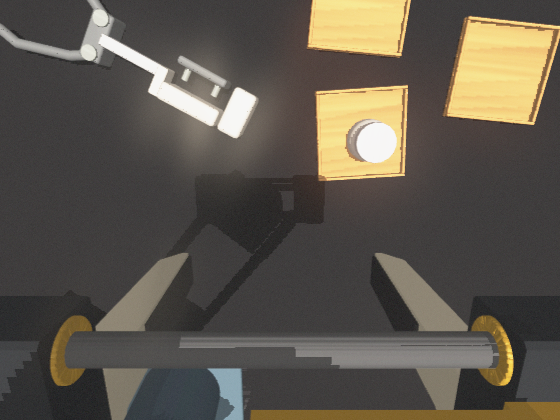

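View pics/w1.png

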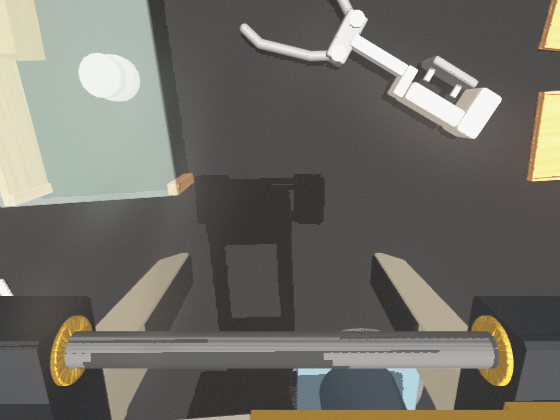

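Wrist view w0 shows the full tray at (362, 133), the reacher's tail block at (238, 113) and its hinge pins at (100, 17) and (90, 53). In w1 the riser jar is at (108, 77), the riser front post at (180, 183), the tail at (475, 113) and the hinges at (357, 20) and (339, 55). The farther things are cut off, so I'll take two more views further out.

```bash
python3 - <<'E'
from h import *
import pickle
d=pickle.load(open('s0.pkl','rb'))
for i,p in enumerate([(500,200,330),(500,60,340),(500,-110,340)]):
    robot.move_ptp(p,[np.pi,0,0]); n=f'v{i}'
    d[n]=c=snap('wrist',n+'.png'); print(n,c['eye'],c['orientation'],robot.current_t())
pickle.dump(d,open('s0.pkl','wb'))
cv2.imwrite('pics/v012.png',np.vstack([np.hstack([d['v0']['img'][:250],d['v1']['img'][:250]]),np.hstack([d['v2']['img'][:250]]*2)])[:, :].copy())
im=cv2.imread('pics/v012.png'); cv2.imwrite('pics/v012.png',cv2.resize(im,(800,357)))
E
```

```text
v0 [579.69100641 200.21170843 495.3177597 ] [ 2.84975253e+00  5.68589137e-05 -1.57054037e+00] 4.65
v1 [579.48439188  58.97595343 506.38962584] [ 2.85200958e+00  1.34029841e-03 -1.57446208e+00] 5.3167
v2 [ 580.31382613 -108.51689799  505.39034683] [ 2.85048183e+00  2.11572737e-03 -1.57079509e+00] 6.0833
```

View pics/v012.png

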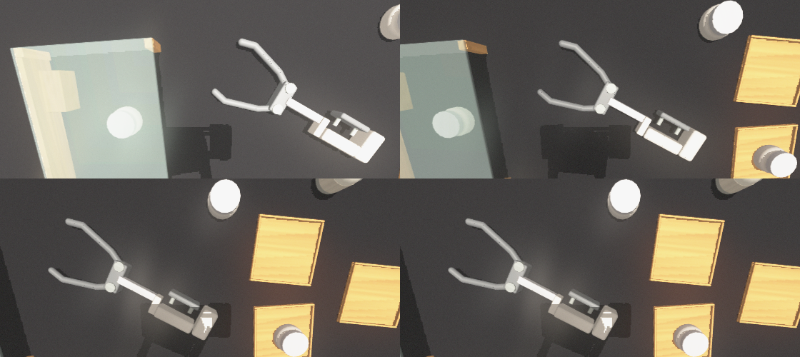

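Top row: v0 and v1 show the reacher, the riser with its jar, and in v1 the loose jar. Bottom row: v2 shows the loose jar (313, 277 in the half-scaled crop) and the trays. Now I'll extract the features and triangulate.

```bash
cat > m.py <<'E'
from h import *
import pickle
d=pickle.load(open('s0.pkl','rb'))
def lid(n,u,v,r=34,off=None,draw=None):
    g=cv2.cvtColor(d[n]['img'],cv2.COLOR_BGR2GRAY); h,w=g.shape
    y0,x0=max(0,v-r),max(0,u-r); p=g[y0:v+r,x0:u+r]
    t=off or cv2.threshold(p,0,255,cv2.THRESH_OTSU)[0]
    cs,_=cv2.findContours((p>t).astype('uint8'),cv2.RETR_EXTERNAL,cv2.CHAIN_APPROX_NONE)
    c=max(cs,key=cv2.contourArea); c=cv2.convexHull(c); e=cv2.fitEllipse(c); (a,b),ax,_=e
    return (a+x0,b+y0),ax,t
def tris(nm,L,z):
    p,e=tri([ray(d[n],*uv) for n,uv in L]); print(nm,p.round(1),'res',np.round(e,1),'onz',z,[onz(d[n],*uv,z)[:2].round(1).tolist() for n,uv in L]); return p
E
python3 - <<'E'
from m import *
for nm,L in {'near':[('v1',458,26),('v2',313,26)],'stray':[('w1',100,75),('v0',173,170),('v1',68,170)],'dealt':[('w0',375,141),('v1',541,225),('v2',407,229)]}.items():
    R=[]
    for n,u,v in L:
        o=lid(n,u,v,36,off=225 if nm!='stray' else 222 ); print(n,np.round(o[0],1),np.round(o[1],1),o[2]); R.append((n,o[0]))
    tris(nm,R,55)
# wood blobs
for n in ('v1','v2','w0','top1','side'):
    hsv=cv2.cvtColor(d[n]['img'],cv2.COLOR_BGR2HSV); m=cv2.inRange(hsv,(8,60,90),(35,255,255))
    cs,_=cv2.findContours(m,cv2.RETR_EXTERNAL,cv2.CHAIN_APPROX_NONE)
    for c in cs:
        if cv2.contourArea(c)>1500:
            q=cv2.approxPolyDP(cv2.convexHull(c),8,True)[:,0]; print(n,cv2.contourArea(c),q.tolist(),'c12',onz(d[n],*q.mean(0),12)[:2].round(1), [onz(d[n],*x,12)[:2].round().tolist() for x in q])
g=lambda n,a,b,c_,e:cv2.resize(d[n]['img'][a:b,c_:e],None,fx=3,fy=3,interpolation=cv2.INTER_CUBIC)
cv2.imwrite('pics/z.png',np.vstack([np.hstack([g('v0',40,240,290,550)[:,:780]])[:600]]))
a=g('v0',40,240,0,240)
a=d['v0']['img'][40:245,0:240]; b=d['v1']['img'][40:245,0:240]
cv2.imwrite('pics/z2.png',cv2.resize(np.hstack([a,b]),(800,342),interpolation=cv2.INTER_CUBIC))
E
```

```text
v1 [458.3  23.8] [40.2 47.7] 225
v2 [314.9  24.3] [41.9 46.3] 225
near [ 674.  -146.6   53.4] res [0.1 0.1] onz 55 [[673.6, -145.8], [673.7, -146.5]]
w1 [109.   76.6] [46.2 64.5] 222
v0 [174.2 171.1] [42.7 50.8] 222Traceback (most recent call last):
  File "<stdin>", line 5, in <module>
  File "m.py", line 9, in lid
    c=max(cs,key=cv2.contourArea); c=cv2.convexHull(c); e=cv2.fitEllipse(c); (a,b),ax,_=e
ValueError: max() iterable argument is empty
```

```bash
cat > m2.py <<'E'
from m import *
for nm,L in {'dealt':[('w0',375,141),('v2',407,229)]}.items():
    R=[]
    for n,u,v in L:
        o=lid(n,u,v,36,off=225); print(n,np.round(o[0],1),np.round(o[1],1),o[2]); R.append((n,o[0]))
    tris(nm,R,59)
for n in ('v1','v2','w0','top1','side'):
    hsv=cv2.cvtColor(d[n]['img'],cv2.COLOR_BGR2HSV); m=cv2.inRange(hsv,(8,60,90),(35,255,255))
    cs,_=cv2.findContours(m,cv2.RETR_EXTERNAL,cv2.CHAIN_APPROX_NONE)
    for c in cs:
        if cv2.contourArea(c)>1500:
            q=cv2.approxPolyDP(cv2.convexHull(c),8,True)[:,0]; print(n,cv2.contourArea(c),q.tolist(),'c12',onz(d[n],*q.mean(0),12)[:2].round(1), [onz(d[n],*x,12)[:2].round().tolist() for x in q])
a=d['v0']['img'][40:240,290:550]
cv2.imwrite('pics/z.png',cv2.resize(a,None,fx=3,fy=3,interpolation=cv2.INTER_CUBIC))
a=d['v0']['img'][40:245,0:240]; b=d['v1']['img'][40:245,0:240]
cv2.imwrite('pics/z2.png',cv2.resize(np.hstack([a,b]),(800,342),interpolation=cv2.INTER_CUBIC))
E
python3 m2.py
```

```text
w0 [376.6 142.4] [38.5 41.4] 225
v2 [413.6 232.2] [32.9 37.2] 225
dealt [ 420.  -287.    58.3] res [0.1 0.1] onz 59 [[420.1, -286.9], [420.2, -286.6]]
v1 3213.0 [[559, 402], [559, 419], [250, 419], [251, 410]] c12 [  62.8 -157.7] [[85.0, -426.0], [48.0, -434.0], [49.0, 117.0], [69.0, 115.0]]
v1 4830.5 [[557, 174], [545, 251], [462, 253], [469, 178]] c12 [ 430.2 -274.5] [[490.0, -333.0], [371.0, -341.0], [368.0, -215.0], [484.0, -209.0]]
v1 7792.5 [[559, 55], [554, 149], [466, 141], [487, 50]] c12 [ 591.8 -256.2] [[646.0, -301.0], [525.0, -321.0], [536.0, -197.0], [652.0, -207.0]]
v2 3211.5 [[559, 402], [559, 419], [251, 419], [251, 410]] c12 [  64. -327.] [[88.0, -594.0], [50.0, -603.0], [49.0, -53.0], [69.0, -54.0]]
v2 6722.5 [[492, 117], [559, 123], [554, 209], [470, 199]] c12 [ 508.3 -442. ] [[569.0, -394.0], [562.0, -486.0], [440.0, -507.0], [455.0, -382.0]]
v2 16587.0 [[361, 50], [454, 58], [433, 253], [354, 253], [348, 140]] c12 [ 523.9 -259.4] [[653.0, -210.0], [643.0, -332.0], [370.0, -339.0], [370.0, -218.0], [539.0, -200.0]]
w0 3216.0 [[559, 402], [559, 419], [250, 419], [2
[... 882 characters left out ...]
[344, 234]] c12 [ 590.7 -265.5] [[654.0, -210.0], [644.0, -332.0], [528.0, -321.0], [538.0, -199.0]]
side 3532.5 [[291, 350], [295, 408], [234, 410], [236, 353]] c12 [ 503.4 -459.4] [[569.0, -398.0], [560.0, -524.0], [438.0, -513.0], [448.0, -391.0]]
side 2121.0 [[449, 345], [476, 378], [441, 405], [417, 371]] c12 [ 886.3 -492.9] [[920.0, -428.0], [946.0, -507.0], [852.0, -552.0], [829.0, -478.0]]
side 2533.5 [[246, 285], [254, 330], [200, 339], [197, 294]] c12 [ 424.8 -282.7] [[481.0, -211.0], [491.0, -339.0], [368.0, -347.0], [359.0, -223.0]]
side 2391.0 [[316, 280], [319, 323], [267, 325], [266, 280]] c12 [ 588.6 -274.1] [[658.0, -216.0], [643.0, -339.0], [522.0, -330.0], [532.0, -201.0]]
```

View pics/z.png

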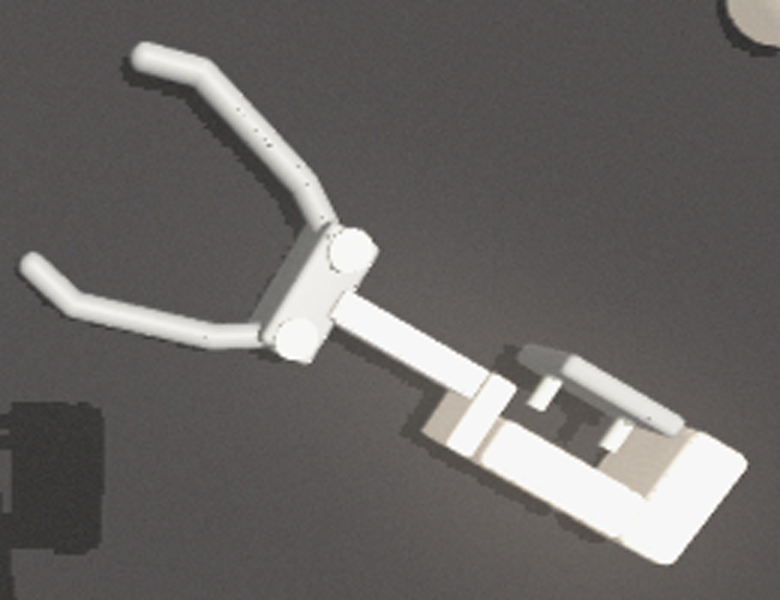

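View pics/z2.png

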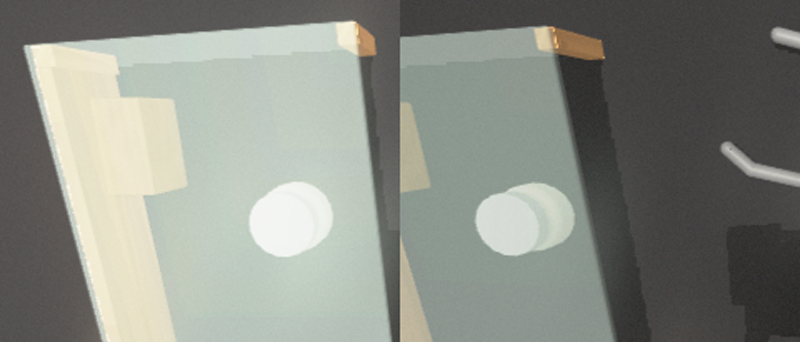

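Zoom z (v0) shows the hinge pins at (407, 123) and (389, 153) and the tail end edge near (526, 211) in original pixels. Zoom z2 shows the stray lid at about (170, 172) in v0 and (65, 174) in v1. The front far post's outer corner is at about (225, 73) in v0, and the carton sits further back and clear of the jar.

```bash
cat > m3.py <<'E'
from m import *
R=[]
for n,u,v in [('w1',100,76),('v0',170,172),('v1',65,174)]:
    g=cv2.cvtColor(d[n]['img'],cv2.COLOR_BGR2GRAY); t=np.percentile(g[v-8:v+8,u-8:u+8],50)-9
    o=lid(n,u,v,32,off=t); print('stray',n,np.round(o[0],1),np.round(o[1],1),t); R.append((n,o[0]))
S=tris('stray',R,55)
P=[]
for L in ([('w0',100,17),('w1',357,20),('v0',407,123)],[('w0',90,53),('w1',339,55),('v0',389,153)]):
    R=[]
    for n,u,v in L:
        g=cv2.cvtColor(d[n]['img'],cv2.COLOR_BGR2GRAY); t=np.percentile(g[v-3:v+4,u-3:u+4],50)-10
        o=lid(n,u,v,11,off=t); print(n,np.round(o[0],1),np.round(o[1],1),t); R.append((n,o[0]))
    P.append(tris('pin',R,40))
T=[]
for n,u,v in [('w0',238,113),('w1',478,113),('v0',512,203),('v1',0,0)][:3]:
    g=cv2.cvtColor(d[n]['img'],cv2.COLOR_BGR2GRAY); m=(g>225).astype('uint8')
    m=cv2.morphologyEx(m,cv2.MORPH_OPEN,cv2.getStructuringElement(cv2.MORPH_ELLIPSE,(21,21)))
    k,l,st,ce=cv2.connectedComponentsWithStats(m); j=l[v,u]
    ys,xs=np.nonzero(l==j); r=cv2.minAreaRect(np.c_[xs,ys].astype(np.float32)); print('tail',n,st[j],ce[j].round(1),r); T.append((n,r[0]))
T=tris('tail',T,50)
H=(P[0]+P[1])/2; dx=H-T; y=np.arctan2(dx[1],dx[0]); print('len',np.hypot(*dx[:2]),'(188) yaw',y,'pinyaw',np.arctan2(*(P[1]-P[0])[:2])) 
e=np.array([np.cos(y),np.sin(y)]); print('grip from tail',T[:2]+56*e,'from hinge',H[:2]-132*e)
# riser: front edge of glass board (top z=83) in v0,v1: find boundary points per row
for n,x0,x1 in (('v0',200,250),('v1',85,150),('w1',140,200)):
    g=cv2.cvtColor(d[n]['img'],cv2.COLOR_BGR2GRAY).astype(float); g=cv2.GaussianBlur(g,(5,5),0)
    pts=[]
    for v in ((90,110,130,150,170,190,210,225) if n!='w1' else (10,40,80,120,150)):
        k=np.argmin(np.diff(g[v,x0:x1]))+x0+.5; pts.append(onz(d[n],k,v,83)[:2])
    pts=np.array(pts); q=np.polyfit(pts[:,0],pts[:,1],1); print(n,pts.round().tolist(),'slope',q[0],'y at stray',np.polyval(q,S[0]))
E
python3 m3.py
```

```text
stray w1 [108.7  76.4] [45.7 63.2] 233.0
stray v0 [173.9 171.1] [41.8 49.4] 235.0
stray v1 [ 64.2 174.1] [33.7 39.6] 208.0
stray [500.2 337.   55.3] res [5.2 3.3 4.9] onz 55 [[497.1, 332.5], [503.5, 336.4], [499.5, 343.0]]
w0 [99.8 17.4] [13.5 16.4] 219.0
w1 [354.3  20.3] [17.3 23.7] 237.0
v0 [406.4 122.7] [14.  16.3] 237.0
pin [561.6  42.5  36.6] res [1.  2.1 1.4] onz 40 [[561.8, 40.9], [559.1, 44.3], [562.4, 42.4]]
w0 [87.9 52.1] [13.2 15.7] 218.0
w1 [339.3  50.4] [18.8 21.5] 237.0
v0 [388.6 150.6] [13.4 18.6] 237.0
pin [526.5  61.   38.7] res [1.5 1.  1. ] onz 40 [[524.8, 60.8], [526.9, 60.4], [527.5, 61.8]]
tail w0 [221  91  32  43 886] [236.4 111.8] ((236.44618225097656, 111.73938751220703), (22.620468139648438, 43.857093811035156), 25.201122283935547)
tail w1 [ 461   90   38   46 1007] [479.2 112.4] ((479.0155334472656, 112.51058197021484), (22.38324546813965, 49.648746490478516), 34.2868766784668)
tail v0 [498 187  37  39 805] [516.3 206.4] ((516.589599609375, 206.52410888671875), (21.67487144470215, 44.01410675048828), 41.633541107177734)
tail [ 455.4 -114.4   45.7] res [0.9 0.3 1.2] onz 50 [[456.3, -115.3], [455.7, -112.3], [455.5, -110.8]]
len 188.28846896698013 (188) yaw 1.0806672717379062 pinyaw -1.0851802009647562
grip from tail [481.76479247 -64.98488383] from hinge [481.90058628 -64.7303757 ]
v0 [[599.0, 272.0], [578.0, 271.0], [556.0, 269.0], [533.0, 268.0], [510.0, 266.0], [485.0, 264.0], [460.0, 263.0], [441.0, 261.0]] slope 0.0724819005503839 y at stray 265.2477421111808
v1 [[601.0, 272.0], [579.0, 270.0], [557.0, 268.0], [533.0, 267.0], [509.0, 275.0], [484.0, 264.0], [459.0, 261.0], [439.0, 260.0]] slope 0.06451847141371478 y at stray 265.8820893336749
w1 [[560.0, 269.0], [531.0, 266.0], [491.0, 264.0], [448.0, 262.0], [414.0, 259.0]] slope 0.06455047660119315 y at stray 264.6374798828152
```

The reacher checks out: tail to hinge measures 188.3 mm against the stated 188, and both yaw estimates agree at about 1.083. I'll refine the stray jar with a lid-edge fit, check the riser extents, and then grasp.

```bash
cat > m4.py <<'E'
from m import *
from scipy.optimize import least_squares
R=[]
for n,u,v in [('w1',100,76),('v0',170,172),('v1',65,174)]:
    g=cv2.cvtColor(d[n]['img'],cv2.COLOR_BGR2GRAY); t=210 if n=='v1' else 228
    p=(g[v-34:v+34,max(0,u-40):u+34]>t).astype('uint8'); cs,_=cv2.findContours(p,cv2.RETR_EXTERNAL,cv2.CHAIN_APPROX_NONE)
    c=max(cs,key=cv2.contourArea)[:,0]+[max(0,u-40),v-34]; x0=c[:,0].min(); c=c[c[:,0]<x0+16]
    s=least_squares(lambda q:np.hypot(*(c-q[:2]).T)-q[2],[u,v,20]); print(n,s.x.round(1),'rms',np.sqrt((s.fun**2).mean()).round(2)); R.append((n,s.x[:2]))
tris('stray',R,55)
for uv in((168,193),(172,298)): print(onz(d['top1'],*uv,83).round())
E
python3 m4.py
cat >> h.py <<'E'
def go(x,y,z,yaw,lin=True,speed=150,**k):
    o=[np.pi,0,yaw]
    return robot.move_linear([x,y,z],o,speed,**k) if lin else robot.move_ptp([x,y,z],o)
def st(t=''): print(t,'t',robot.current_t(),np.round(robot.current_tcp_pos(),1),'w',round(robot.current_gripper_width()*93,1),'F',np.round(robot.current_contact_force(),1))
E
python3 - <<'E'
from h import *
Y=1.083; x,y=481.8,-64.9
go(x,y,120,Y,False); go(x,y,15,Y,speed=100,f_stop=15); st('down')
robot.move_gripper(52.5/93); st('grip')
go(x,y,22,Y,speed=60); st('lift')
Y2=1.637; go(523,-25,22,Y2,speed=90); st('turned'); snap('wrist','a.png'); snap('top','atop.png')
E
```

```text
w1 [100.9  73.   22. ] rms 0.6
v0 [169.5 173.   19.6] rms 0.39
v1 [ 63.5 172.6  17.5] rms 0.48
stray [501.2 341.7  56.1] res [1.1 0.1 1. ] onz 55 [[500.8, 341.2], [501.0, 342.1], [501.4, 343.5]]
[634. 266.  83.]
[370. 246.  83.]
down t 8.2417 [482.3 -65.1  15.5] w 92.8 F [-0.  -0.2 -0.4]
grip t 9.0583 [479.8 -63.8  15.1] w 52.9 F [-6.2  3.2  8.5]
lift t 9.325 [482.3 -65.1  22.3] w 52.6 F [ 0.   0.7 -4. ]
turned t 10.1083 [522.6 -25.   21.6] w 52.8 F [-0.5  0.1 -2.9]
```

View pics/a.png

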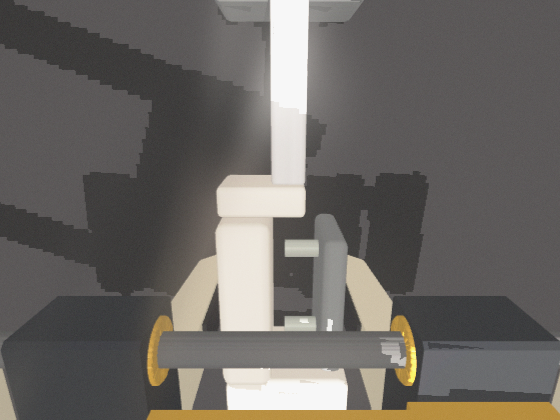

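The wrist view shows the shaft running straight up the image at u≈289. It is aligned with the tool and offset by the expected 2–3 mm, so the hold is good. Next: lower, loosen slightly, slide in, squeeze, draw out.

```bash
python3 - <<'E'
from h import *
Y=1.637; ex=np.array([np.cos(Y),np.sin(Y)])
T=np.array([511.,134.7])
P=lambda b:(T-b*ex)
go(*P(160),15.3,Y,speed=60); st('lowered')
robot.move_gripper(55/93); st('loosened')
go(*P(0),15.3,Y,speed=90,f_stop=12); st('in')
snap('top','in_top.png')
robot.move_gripper(0.42); st('squeezed')
snap('wrist','sq.png')
go(*P(20),15.3,Y,speed=50); st()
go(*P(170),15.3,Y,speed=90); st('drawn'); snap('wrist','dr.png'); snap('side','dr_side.png')
a=cv2.imread('pics/dr.png');b=cv2.imread('pics/dr_side.png');c=cv2.imread('pics/in_top.png');e=cv2.imread('pics/sq.png')
cv2.imwrite('pics/m.png',cv2.resize(np.vstack([np.hstack([e,a]),np.hstack([c,b])]),(800,600)))
E
```

```text
lowered t 10.475 [521.  -25.1  14.9] w 52.5 F [-0.1  0.4 -2.9]
loosened t 10.7667 [521.4 -24.9  15.2] w 55.4 F [ 0.7  0.  -4. ]
in t 12.6917 [511.1 134.3  15.3] w 55.5 F [-0.9 -0.2 -2.9]
squeezed t 13.1 [511.2 134.5  15.3] w 44.3 F [ 0.7 -1.  -3.7]
 t 13.7 [512.3 114.1  15.3] w 44.6 F [-0.6 -0.9 -3.4]
drawn t 15.5167 [522.3 -34.8  15.4] w 44.6 F [-0.2 -0.9 -3.2]
```

View pics/m.png

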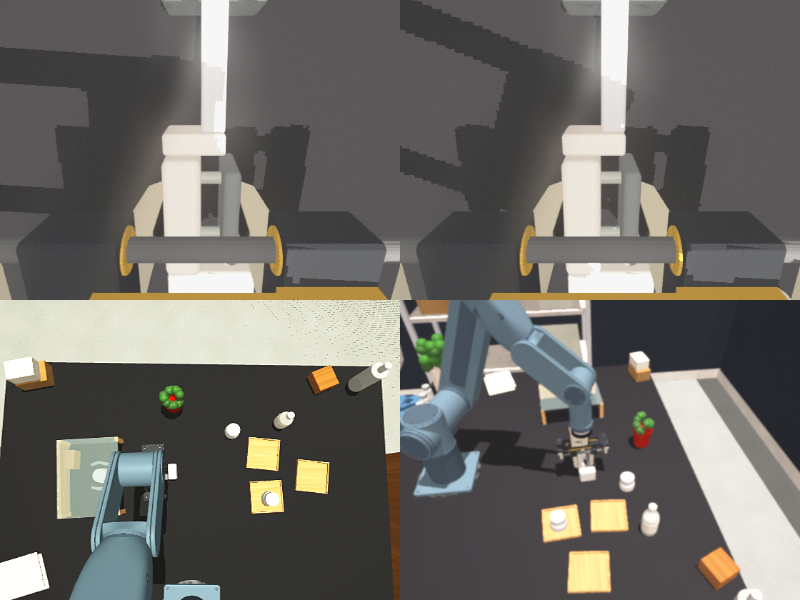

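Montage: the reacher sits straight in the gripper, and the squeeze stopped at 44.6 mm, which is jar contact. The jaws straddled the jar at (100, 475) under the riser before the squeeze. The force reading (−3 N) says the reacher's weight is still on the gripper, so I'll set it down until contact, let go, and check.

```bash
python3 - <<'E'
from h import *
import pickle
Y=1.637
p=robot.current_tcp_pos()
print(go(p[0],p[1],12.5,Y,speed=15,f_stop=2.5)); st('set down')
robot.move_gripper(55/93); robot.move_gripper(1.0); st('open')
go(p[0],p[1],75,Y,speed=100); go(p[0]-50,p[1]+30,330,Y,False); st()
d={}; d['b0']=snap('wrist','b0.png')
go(450,100,330,Y,False); d['b1']=snap('wrist','b1.png'); d['btop']=snap('top','btop.png'); st()
pickle.dump(d,open('s1.pkl','wb'))
cv2.imwrite('pics/b.png',cv2.resize(np.hstack([d['b0']['img'],d['b1']['img']]),(800,300)))
E
```

```text
True
set down t 15.825 [522.5 -34.8  14.8] w 44.6 F [-1.9 -0.3  6.3]
open t 17.0583 [521.2 -34.7  13.5] w 93.2 F [ 0.5  0.2 -0.3]
 t 18.85 [472.   -4.8 328.2] w 92.9 F [ 0.1  0.4 -0.1]
 t 19.5083 [450.2  99.3 329. ] w 93.0 F [0.5 0.1 0.4]
```

View pics/b.png

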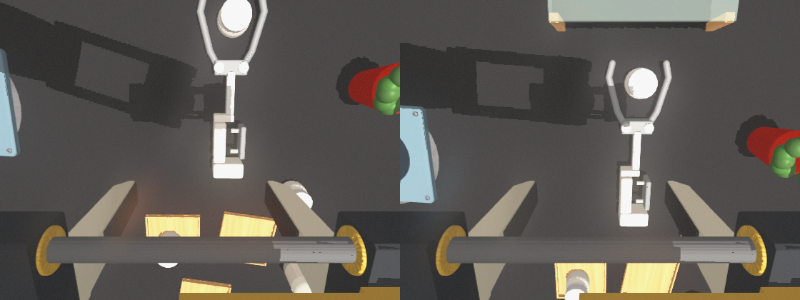

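The view shows the reacher lying flat with its jaws open and the jar standing upright between them: at about (330, 21) in b0 and (336, 116) in b1, full-scale pixels. I'll measure the jar from both and deal it to tray2, with the fingers along the reacher axis and clear of the jaws.

```bash
cat > m5.py <<'E'
import m; from m import *
m.d.update(pickle.load(open('s1.pkl','rb')))
R=[]
for n,u,v in (('b0',330,24),('b1',336,116)):
    o=lid(n,u,v,30,off=228); print(n,np.round(o[0],1),np.round(o[1],1)); R.append((n,o[0]))
S=tris('S',R,55)
print('lotion base~',onz(d['top1'],391,177,20).round())
E
python3 m5.py
```

```text
b0 [330.   21.3] [43.1 56. ]
b1 [339.6 116.9] [39.5 43.7]
S [515.9 176.   44.1] res [0.3 0.3] onz 55 [[514.4, 173.5], [514.5, 176.2]]
lotion base~ [ 695. -327.   20.]
```

The b0 lid is clipped by the image edge, so its height is unreliable. I'll take one more view for a clean pair, then pick.

```bash
python3 - <<'E'
import m; from m import *
m.d.update(pickle.load(open('s1.pkl','rb')))
go(400,176,300,.066,False); c=snap('wrist','c0.png'); m.d['c0']=c
u,v=map(int,proj(c,(514.5,175,55))); 
R=[]
for n,u,v in (('c0',u,v),('b1',336,116)):
    o=lid(n,u,v,34,off=238); print(n,u,v,np.round(o[0],1),np.round(o[1],1)); R.append((n,o[0]))
S=tris('S',R,55); st()
E
```

```text
c0 289 76 [288.3  75.8] [44.9 47.5]
b1 336 116 [339.8 116.7] [39.5 42. ]
S [515.8 176.2  48.5] res [0.3 0.3] onz 55 [[515.2, 176.0], [514.7, 176.5]]
 t 21.1 [400.3 175.7 300. ] w 92.9 F [-0.1 -0.1 -0.3]
```

```bash
python3 - <<'E'
from h import *
x,y=515,176.5; Y=.066
robot.move_gripper(80/93)
go(x,y,110,Y,False); print(go(x,y,24,Y,speed=70,f_stop=8)); st('down')
robot.move_gripper(0.3); st('grip')
go(x,y,185,Y,speed=120); st('lift')
X,Z=505.5,-450.5
go(X,Z,185,0.0,False); go(X,Z,60,0.0,speed=120)
print(go(X,Z,25,0.0,speed=40,f_stop=5)); st('placed')
robot.move_gripper(78/93); st('released')
go(X,Z,185,0.0,speed=120)
# near jar
x,y=673.8,-146.3
go(x,y,185,0.0,False); robot.move_gripper(.95); print(go(x,y,22,0.0,speed=90,f_stop=8)); st('down')
robot.move_gripper(0.3); st('grip')
go(x,y,185,0.0,speed=120); st('lift')
X,Z=590.7,-265.7
go(X,Z,185,0.0,False); go(X,Z,55,0.0,speed=120)
print(go(X,Z,23,0.0,speed=40,f_stop=5)); st('placed')
robot.move_gripper(78/93); go(X,Z,185,0.0,speed=120)
go(400,-200,330,0.0,False); c0=snap('wrist','e0.png')
go(300,100,330,0.0,False); snap('top','e_top.png'); snap('side','e_side.png'); st('end')
a,b,c=[cv2.imread(f'pics/{n}.png') for n in('e_top','e_side','e0')]
cv2.imwrite('pics/e.png',cv2.resize(np.hstack([a,b]),(800,300)))
import pickle; pickle.dump(dict(e0=c0,etop=snap('top'),eside=snap('side')),open('s2.pkl','wb'))
E
```

```text
False
down t 23.8417 [515.5 176.6  24.5] w 80.0 F [0.7 0.2 0.1]
grip t 24.425 [515.1 176.4  24.1] w 52.8 F [-0.4 -1.1  1.3]
lift t 25.9167 [514.5 176.4 184.1] w 52.2 F [ 0.2  0.1 -0.8]
True
placed t 30.0917 [ 505.1 -449.9   27.9] w 53.1 F [0.8 0.6 3.9]
released t 30.725 [ 504.5 -449.3   27. ] w 77.9 F [ 0.6 -0.6 -0.9]
False
down t 35.9 [ 674.2 -146.5   22.7] w 88.8 F [-0.  -0.7  0.1]
grip t 36.5667 [ 673.8 -146.4   22. ] w 53.8 F [-0.6 -0.5  0.2]
lift t 38.075 [ 673.3 -146.1  183.9] w 53.7 F [ 0.2 -0.6 -1.4]
True
placed t 40.625 [ 590.2 -265.3   25.7] w 53.9 F [-1.  -0.5  3.7]
end t 45.0583 [300.8  99.3 329.8] w 78.1 F [1.  0.3 0.1]
```

View pics/e.png

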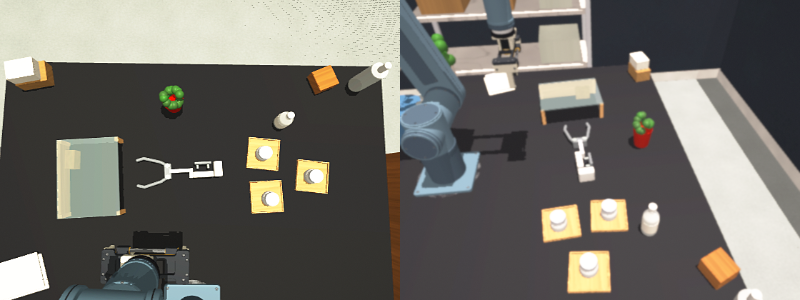

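Both views show all three jars upright in their trays, the reacher flat on the open counter, and the carton, plant and lotion unmoved. A numeric check follows, then the hand-in.

```bash
cat > m6.py <<'E'
import m; from m import *
m.d.update(pickle.load(open('s2.pkl','rb')))
for nm,X in (('tray1',(590.7,-265.7,59)),('tray2',(505.5,-450.5,59)),('dealt',(420.2,-286.8,59))):
    R=[]
    for n in ('etop','eside','e0'):
        u,v=map(int,proj(d[n],X))
        if not(15<u<545 and 15<v<405): continue
        r=14 if n!='e0' else 30
        o=lid(n,u,v,r,off=235); print(n,(u,v),np.round(o[0],1),np.round(o[1],1)); R.append((n,o[0]))
    tris(nm,R,59)
print(cv2.absdiff(d['etop']['img'],d['top']['img'])[60:320,75:170].mean())
for nm,sl in (('plant',np.s_[115:165,215:265]),('lotion',np.s_[150:190,378:420]),('carton',np.s_[200:242,85:118]),('tray0',np.s_[250:300,346:400])): print(nm,cv2.absdiff(d['etop']['img'][sl],d['top']['img'][sl]).mean().round(2))
E
python3 m6.py
```

```text
etop (372, 213) [370.8 212.2] [28.4 44.3]
eside (292, 287) [295.9 289.6] [19.4 33.4]
tray1 [ 596.9 -263.9   46.3] res [2.1 2.1] onz 59 [[593.5, -260.6], [597.5, -272.9]]
etop (444, 246) [442.2 245.3] [18.3 22.5]
eside (263, 365) [266.5 365.3] [24.7 34.3]
e0 (495, 86) [493.9  86.4] [38.6 45.9]
tray2 [ 508.5 -449.    55.1] res [2.  2.2 3.6] onz 59 [[509.2, -445.3], [510.6, -451.1], [505.2, -448.8]]
etop (381, 279) [381.7 277.2] [21.2 23.3]
eside (220, 302) [218.3 302.8] [19.5 30.1]
e0 (351, 159) [351.4 159. ] [37.6 39.8]
dealt [ 420.2 -287.    57.8] res [5.1 5.1 0. ] onz 59 [[425.4, -286.4], [415.2, -287.7], [420.4, -286.7]]
3.3892442645074223
plant 1.51
lotion 1.63
carton 3.15
tray0 1.48
```

```bash
python3 -c "
from h import *
st(); robot.hand_in()"
```

```text
t 45.1583 [300.6  99.3 329.8] w 78.1 F [ 0.1  0.5 -1.4]
the job is handed in; nothing more can be done
```

I drew the riser jar out with the reacher, laid the reacher flat on the open counter and let go of it. That jar then went into tray2 and the loose jar into tray1. I handed in at about 45 s, with the arm clear of everything.

**Last checks:**
- **Whole scene:** the final top and side views show one upright jar in each tray and the reacher lying flat. The carton, plant and lotion bottle look unmoved.
- **Tray2 jar:** it measures about 2 mm from the tray centre in the wrist view.
- **Jar already dealt:** it is within 0.5 mm of where it started, and the picture around it did not change.

**Checks that were weak or disagreed:**
- **Tray1 jar:** its lid outline merged with the tray in the top and side pictures, so its measured position scatters by up to 10 mm. I relied on the gripper releasing it within 1 mm of the tray centre and on how it looks in the pictures.
- **Top and side lid fits:** for the other two jars these were off by about 5 mm, so I used the wrist view for them.
- **Height of the drawn-out jar:** it measured 48.5 mm against the stated 55 mm because the two views were close together. The x and y readings agreed to 0.5 mm.
- **Carton:** its patch of the picture changed slightly more than the others. I put that down to lighting, because its outline looks the same.

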